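# Turn the tray of pegs over onto its board

## Task

Two turnover stands are on the table; find the one whose cradle holds the rectangular clear tray of wooden pegs with a rectangular board lying on it. By its wooden handle rod, turn that cradle half a turn so that tray and board go over together and the tray ends level on top of the board, guiding the rod all the way down rather than letting it swing free, and then let go. Leave the other stand, with the round glass bowl, as it is.

Things in the scene. Friction and masses are not known exactly. Their poses are not given: they have to be found in the camera images.
- tray_handle (a point): Middle of the wooden handle rod, 12 mm thick, 84 mm free between two arms, 56 mm clear of the cradle. Frame turns with the cradle: x along rod and level pivot axis, y from axis out to rod, z up at start. Axis: 110 mm from the rod, 85 mm above the table. The rod starts level with it at the stand's left (+y), swings only up and over to a stop at half a turn, and is fixed: it turns in the fingers.
- tray: Clear tray, 100 x 84 x 40 mm, 3 mm walls, three loose pegs inside, upright under the board in an open steel cradle (111 x 95 x 57 mm) that pivots freely between two 102 mm posts of a fixed stand (base 156 x 120 mm, yaw up to 0.4 rad). Cradle and load 0.55 kg; the rod's weight holds it on either stop. Origin: centre of the outer bottom; z points to its opening.
- board: Plain wooden board, 100 x 84 x 8 mm, lying on the tray inside the same cradle, which holds both captive with about 1.5 mm of play. Origin: centre of the face that lies on the tray; z points away from the tray.
- bowl: Bystander: glass bowl, 82 mm across the rim, 40 mm high, under a round wooden board (84 mm) in the other stand, which is built the same. Origin: centre of its foot; z up. To be left upright.

How it is judged (in metres and radians):
At the end, for the whole second after the job is handed in: The cradle with the tray has gone through half a turn to within 10 degrees; tray and board are both upside down within 12 degrees, the tray on top of the board and within 15 mm of it sideways, at rest. The glass bowl still stands upright within 10 degrees, within 15 mm of where it was (angle between tray_handle's own z axis and vertical above 2.96 rad and angle between each of tray, board's own z axis and vertical above 2.93 rad and height (world z) of tray above 0.095 m and height (world z) of board below 0.083 m and horizontal distance between tray and board below 0.015 m and linear speed of tray below 0.03 m/s and angle between bowl's own z axis and vertical below 0.17 rad and distance of bowl from where it was at the start of the episode below 0.015 m); the robot touches nothing.
It fails at once if the cradle with the tray was let swing or was flung over (turning faster than 3.5 rad/s) (angular speed of tray above 3.5 rad/s).
It fails at once if the bowl's cradle was turned (by more than 20 degrees) (angle between bowl's own z axis and vertical above 0.35 rad).
It also fails if it takes over 48 s, if anything falls off the work surface, if the arm or the gripper's body presses on something with over 40 N, if the wrist force passes 120 N, or if a joint passes its speed limit or range.

## Robot

A 7-joint arm with a two-finger parallel gripper is mounted at the origin on the work surface. World frame = base frame: x ahead of the robot, y to its left, z up, the work surface at z = 0. Lengths are in mm, angles in rad, forces in N, time in s.
With the tool pointing down it reaches from about 425 to 1025 mm from the base axis. Payload 9.4 kg.
Tool frame: the origin (TCP) lies between the finger pads; the fingertips stand 22 mm ahead of it and the grasp point (between the pads) lies 3 mm ahead of it; z points along the fingers, y is the direction in which the jaws open and shut (so a half turn about z gives the same grasp; the last joint's range is limited). The gripper opens to 93 mm and grips with 3 to 60 N. Pads are 15 mm wide; open, the fingers measure 128 mm over their backs; the gripper's body (75 mm by 188 mm) begins 65 mm behind the grasp point.
Start: joints at [1.173, 0.599, -0.003, 1.599, 0.002, 0.943, -0.08], TCP at [228.601, -688.016, 212.818] pointing down, gripper open.
Joint ranges: [-2.57, 2.57], [-0.35, 1.97], [-1.29, 1.29], [0.11, 2.56], [-1.05, 4.19], [0.11, 1.86], [-2.63, 2.63]. Speed limits (rad/s): [2.22, 2.22, 3.01, 3.01, 3.14, 3.14, 3.14].

## Interface

Orientations are given as a unit quaternion [w, x, y, z].
In Python, from cell import bot, viewer, ticket, models gives the robot as it stands. The module is installed in compiled form; this text tells all that it offers.
- The arm moves only by the tool send_rows, never from a script. Its argument "targets" is a list of rows, each a list of 3 entries, a list of its own where there are three numbers: the turn, a rotation vector about the tool's x, y, z in rad, then the shift along the tool's x, y, z in mm, then the opening, from 0 (shut) to 1 (fully open). In form: [[[rx, ry, rz], [tx, ty, tz], gripper], ...]. A call has exactly 10 rows; each row shifts and turns the commanded pose from where the row before left it, along the tool's axes as they then stand; what a row does not reach is not made up. A row lasts 1/12 s, in which the tool goes at most 41.7 mm and 7.16 degrees, less where a joint would pass 70% of its speed; a pose out of reach is approached as far as the arm can. A call is refused whole if a number of a shift passes 41.7 or a number of a turn 0.125, either way. A call with a gripper value outside its range is refused whole. The fingers move at their own pace and stop on an object; "newtons" is the grip in N (left out, the last holds). Time passes only in rows, so rows that do not move let the fingers close, or fill a call up. It gives the time, the measured TCP pose, the force and the opening at its end, in the units of the state.
- bot.sense(): the state, without advancing time (a new reading comes with each control period).
- viewer.grab_frame(name): name is "scene" or "top"; returns a dict with "image" (480x640x3 uint8, blue, green, red), "K" (3x3 intrinsics, pixels), "world_from_camera" (4x4, takes a point from camera to world coordinates). Camera axes: x right, y up, looking along -z (the intrinsics and any distortion apply to the point x, -y, -z); pixel columns grow to the right and rows downward; lengths in mm; the calibration is good to about 2 mm. A picture is of the moment at which its call begins. There is no depth.
- ticket.job_done(): hands the job in, once; it reports no verdict.
Trained networks look in a picture, given as the dict that the camera call returned (one of the last four; its "shot" number tells which), for a name from the list of things; names that differ only in an ending like _2 or _b are one class to them, and where a whole thing is asked for, a point or a joint stands for the part that bears it (a point fixed in the world has none). Each returns a list of dicts, best first, with "conf" (0 to 1); they miss things now and then, are a little off and sometimes report something else, mostly with a low value. They report only what shows in the picture. A call takes as long as a camera call.
- models.boxes_of(picture, query): "point" ([x, y, z] in mm, in the coordinates of the camera as it stood for that picture, good to about 4 mm: the middle of the surface that is visible of it).
- models.regions_of(picture, query): "region" (480x640 bool, what is visible of it).
The state is a dict: "t": time; "q": joint angles; "dq": joint speeds; "joint_torque": joint torques, N m; "position": TCP position; "orientation": TCP orientation; "contact_force": force on the tool from outside, world axes, zero at the start; "wrist_torque": the same for the moment, N m; "gripper_width": opening from 0.0 (shut) to 1.0 (fully open).
Only numpy, scipy, OpenCV 4.12 (cv2) and the standard library are available. Lean on these libraries where they do the work, as an engineer would, in place of code of your own. Each camera call takes 0.05 s, during which the arm holds its last target.

## Working session

There is one attempt and no reset: what is moved stays moved. The work goes in short steps, Python scripts to look and compute and a tool call to move; the robot and the scene stay as the last step left them, time stands still between calls to the robot, and variables do not carry over. Pictures are saved under pics/ and viewed, and the job is handed in when it is done.

Besides the shell and the picture viewer there is one more tool, called after "Emit:" as a command line: name --argument value ..., lists and objects as JSON in quotes. send_rows: Moves the arm, as the interface text tells. Its arguments: {"type":"object","properties":{"targets":{"type":"array","items":{"type":"array"}},"newtons":{"type":"number"}},"required":["targets"]}

```bash
ls; mkdir -p pics
python3 - <<'E'
from cell import bot, viewer, ticket, models
import cv2, numpy as np
s=bot.sense(); print({k:np.round(v,3).tolist() for k,v in s.items()})
for n in ("scene","top"):
    f=viewer.grab_frame(n); cv2.imwrite(f"pics/{n}0.png",f["image"])
    W=np.array(f["world_from_camera"]);print(n,np.round(W,3).tolist(),np.array(f["K"]).tolist(),[k for k in f])
    for q in ("tray_handle","tray","board","bowl"):
        for d in models.boxes_of(f,q)[:3]:
            p=W@np.r_[d["point"],1]; print(q,round(d["conf"],2),p[:3].round(1))
E
```

```text
pics
{'t': 0.0, 'q': [1.173, 0.6, -0.003, 1.6, 0.002, 0.943, -0.08], 'dq': [0.001, -0.001, 0.0, 0.001, -0.0, 0.0, 0.001], 'joint_torque': [0.0, -76.507, 1.498, -25.235, -0.052, 0.017, 0.0], 'position': [228.435, -687.54, 211.988], 'orientation': [-0.001, 0.987, 0.16, -0.0], 'contact_force': [0.664, 0.356, 0.126], 'wrist_torque': [0.034, -0.007, -0.046], 'gripper_width': 0.999}
scene [[0.876, -0.279, 0.393, 815.689], [0.482, 0.538, -0.692, -487.107], [-0.018, 0.795, 0.606, 601.576], [0.0, 0.0, 0.0, 1.0]] [[492.04646115875437, 0.0, 315.52635478757554], [0.0, 492.04646115875437, 232.0727766295632], [0.0, 0.0, 1.0]] ['image', 'K', 'world_from_camera', 'shot']
tray_handle 0.6 [514.1 201.9  88. ]
tray 0.83 [516.5 184.7  78.6]
board 0.64 [507.3 212.4 111. ]
board 0.21 [515.9 181.6  79.8]
bowl 0.9 [ 562.7 -203.7   84.4]
top [[0.002, 0.994, -0.107, 428.885], [-1.0, 0.0, -0.013, 43.657], [-0.013, 0.107, 0.994, 939.11], [0.0, 0.0, 0.0, 1.0]] [[578.7822395218681, 0.0, 319.6007983008083], [0.0, 578.7822395218681, 232.41486337006233], [0.0, 0.0, 1.0]] ['image', 'K', 'world_from_camera', 'shot']
tray_handle 0.86 [493.5 239.1 110.1]
tray 0.6 [501.6 183.9  93.1]
board 0.56 [500.3 226.2 109.3]
```

View pics/scene0.png

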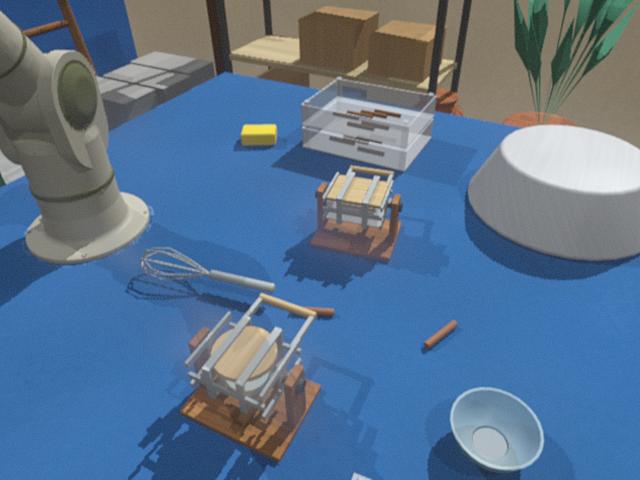

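View pics/top0.png

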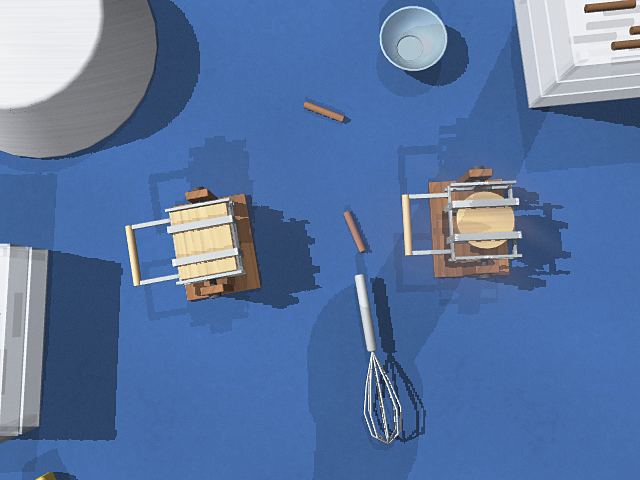

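The scene picture shows the tray stand around (357,210) and the bowl stand around (250,370). In the top picture the tray stand is at (215,245), with its rod running from (128,228) to (137,285). The bowl stand is at (475,225). Next I'll measure the rod in both views.

```bash
cat > h.py <<'E'
import numpy as np
def ray(f,u,v):
    K=np.array(f["K"]);W=np.array(f["world_from_camera"])
    d=np.array([(u-K[0,2])/K[0,0],-(v-K[1,2])/K[1,1],-1.]); return W[:3,3],W[:3,:3]@d
def at_z(f,u,v,z):
    o,d=ray(f,u,v); return o+d*(z-o[2])/d[2]
def proj(f,p):
    K=np.array(f["K"]);W=np.array(f["world_from_camera"]);c=np.linalg.inv(W)@np.r_[p,1]
    return K[0,0]*c[0]/-c[2]+K[0,2], K[1,1]*-c[1]/-c[2]+K[1,2]
E
python3 - <<'E'
from cell import bot, viewer, ticket, models
import cv2, numpy as np
from h import *
f=viewer.grab_frame("top");g=viewer.grab_frame("scene")
for n,p in (("top",f),("scene",g)):
    for d in models.regions_of(p,"tray_handle")[:2]:
        m=d["region"];ys,xs=np.nonzero(m);print(n,round(d["conf"],2),len(xs),xs.min(),xs.max(),ys.min(),ys.max())
# rod: warm pixels left of cradle
im=f["image"][205:305,110:155].astype(int)
m=(im[...,2]>im[...,0]+30)
n,l,st,c=cv2.connectedComponentsWithStats(m.astype(np.uint8));k=1+np.argmax(st[1:,4])
ys,xs=np.nonzero(l==k);pts=np.c_[xs+110,ys+205].astype(np.float32)
r=cv2.minAreaRect(pts);b=cv2.boxPoints(r);print(r,len(xs))
b=b[np.argsort(b[:,1])];e1=b[:2].mean(0);e2=b[2:].mean(0)
A=at_z(f,*e1,85);B=at_z(f,*e2,85);print(A,B,np.linalg.norm(A-B),(A+B)/2, np.degrees(np.arctan2(*(A-B)[[1,0]])))
M=(A+B)/2
print("in scene:",proj(g,A),proj(g,B))
for z in (80,85,90):
    a=at_z(f,*((e1+e2)/2),z);print(z,a,proj(g,a))
x=g["image"][140:270,290:430];cv2.imwrite("pics/crop1.png",cv2.resize(x,None,fx=5,fy=4.5,interpolation=cv2.INTER_CUBIC))
E
```

```text
top 0.57 2289 126 244 200 284
scene 0.78 1691 322 393 166 229
((133.065185546875, 255.34336853027344), (60.11811828613281, 7.8857741355896), 81.63410949707031) 460
[530.57126417 339.95143013  85.        ] [442.17075836 323.70909128  85.        ] 89.88027035225242 [486.37101126 331.83026071  85.        ] 10.411166757722054
in scene: (np.float64(393.4865310867999), np.float64(175.9634552604694)) (np.float64(350.57940465582357), np.float64(169.57199980941624))
80 [486.45822815 333.4714335   80.        ] (np.float64(372.0192665250903), np.float64(174.48702989638667))
85 [486.12315223 331.78472012  85.        ] (np.float64(371.66283851510144), np.float64(172.71259298065962))
90 [485.7880763  330.09800674  90.        ] (np.float64(371.30352723532025), np.float64(170.92380202929533))
```

View pics/crop1.png

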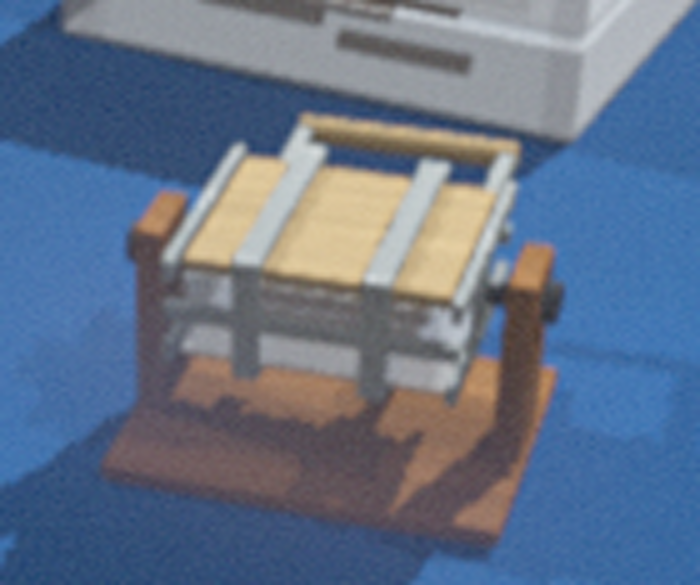

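Run:
```python
from cell import bot, viewer, ticket, models
import cv2, numpy as np
from h import *
f=viewer.grab_frame("top");g=viewer.grab_frame("scene")
P=[at_z(f,u,v,102) for u,v in ((198,193),(210,287))];print(P,(P[0]+P[1])/2,np.degrees(np.arctan2(*(P[0]-P[1])[[1,0]])))
# tub near-right corners: scene top (408,133?) etc
print("floor corner scene (405,166)",at_z(g,405,166,0))
for z in (0,50,80,100,120): print(z,at_z(f,45,247,z), proj(g,at_z(f,45,247,z)))
cv2.imwrite("pics/crop2.png",cv2.resize(f["image"][160:330,90:290],None,fx=4,fy=3.5,interpolation=cv2.INTER_CUBIC))
```

```text
[array([576.81273688, 233.53966952, 102.        ]), array([439.30905814, 212.83941449, 102.        ])] [508.06089751 223.18954201 102.        ] 8.561205960075585
floor corner scene (405,166) [491.07683216 532.63582867   0.        ]
0 [505.38046578 505.80677808   0.        ] (np.float64(406.6806546567364), np.float64(172.36650862437023))
50 [501.30769201 481.20104538  50.        ] (np.float64(403.24798315295914), np.float64(157.87266231945517))
80 [498.86402775 466.43760576  80.        ] (np.float64(401.05144615361274), np.float64(148.5981746102309))
100 [497.23491825 456.59531268 100.        ] (np.float64(399.5252103854021), np.float64(142.1539149060418))
120 [495.60580874 446.7530196  120.        ] (np.float64(397.9464935882198), np.float64(135.4880633696602))
```

View pics/crop2.png

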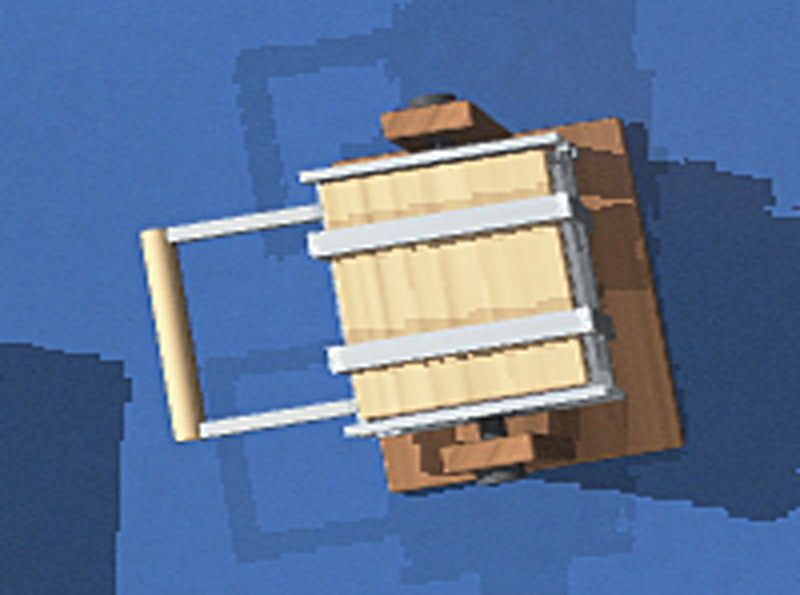

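Emit:
send_rows --targets '[[[0,0,0.07],[0,0,-22],0.5],[[0,0,0.07],[0,0,-22],0.5],[[0,0,0],[19.6,-29.6,0],0.5],[[0,0,0],[19.6,-29.6,0],0.5],[[0,0,0],[19.6,-29.6,0],0.5],[[0,0,0],[19.6,-29.6,0],0.5],[[0,0,0],[19.6,-29.6,0],0.5],[[0,0,0],[19.6,-29.6,0],0.5],[[0,0,0],[19.6,-29.6,0],0.5],[[0,0,0],[19.6,-29.6,0],0.5]]' --newtons 20

```text
t: 1.63
position: [340.6, -425.3, 257.1]
orientation: [0.0, 0.996, 0.09, 0.0]
contact_force: [-0.2, 0.0, -0.6]
gripper_width: 0.5
```

Emit:
send_rows --targets '[[[0,0,0],[19.5,-29.5,0],0.5],[[0,0,0],[19.5,-29.5,0],0.5],[[0,0,0],[19.5,-29.5,0],0.5],[[0,0,0],[19.5,-29.5,0],0.5],[[0,0,0],[19.5,-29.5,0],0.5],[[0,0,0],[19.5,-29.5,0],0.5],[[0,0,0],[19.5,-29.5,0],0.5],[[0,0,0],[19.5,-29.5,0],0.5],[[0,0,0],[19.5,-29.5,0],0.5],[[0,0,0],[19.5,-29.5,0],0.5]]'

```text
t: 2.47
position: [479.5, -100.0, 257.1]
orientation: [0.0, 0.996, 0.09, 0.0]
contact_force: [1.0, -1.0, -0.7]
gripper_width: 0.499
```

Emit:
send_rows --targets '[[[0,0,0],[7,-35,0],0.5],[[0,0,0],[7,-35,0],0.5],[[0,0,0],[7,-35,0],0.5],[[0,0,0],[7,-35,0],0.5],[[0,0,0],[7,-35,0],0.5],[[0,0,0],[7,-35,0],0.5],[[0,0,0],[7,-35,0],0.5],[[0,0,0],[7,-35,0],0.5],[[0,0,0],[7,-35,0],0.5],[[0,0,0],[7,-35,0],0.5]]'

```text
t: 3.3
position: [484.8, 257.0, 257.0]
orientation: [-0.0, 0.996, 0.09, 0.0]
contact_force: [1.3, -0.4, -0.1]
gripper_width: 0.5
```

Emit:
send_rows --targets '[[[0,0,0],[5,-24.5,0],0.5],[[0,0,0],[5,-24.5,0],0.5],[[0,0,0],[4.6,-24.6,0],0.5],[[0,0,0],[0,0,25],0.5],[[0,0,0],[0,0,25],0.5],[[0,0,0],[0,0,25],0.5],[[0,0,0],[0,0,22],0.5],[[0,0,0],[0,0,0],0.5],[[0,0,0],[0,0,0],0.5],[[0,0,0],[0,0,0],0.5]]'

```text
t: 4.13
position: [486.6, 330.7, 160.9]
orientation: [-0.0, 0.996, 0.09, 0.0]
contact_force: [0.2, 0.5, 0.7]
gripper_width: 0.498
```

Run:
```python
from cell import bot, viewer, ticket, models
import cv2, numpy as np
from h import *
f=viewer.grab_frame("top");g=viewer.grab_frame("scene")
s=bot.sense();print(s["position"],s["orientation"],s["contact_force"])
a=cv2.resize(f["image"][130:350,40:300],(400,338));b=cv2.resize(g["image"][60:280,230:490],(400,338))
cv2.imwrite("pics/pre.png",np.hstack([a,b]))
```

```text
[486.83729896 330.82262082 161.39558228] [-6.50354548e-04  9.95925575e-01  9.01707864e-02  1.02710608e-03] [0.08556248 0.32942494 0.43738898]
```

View pics/pre.png

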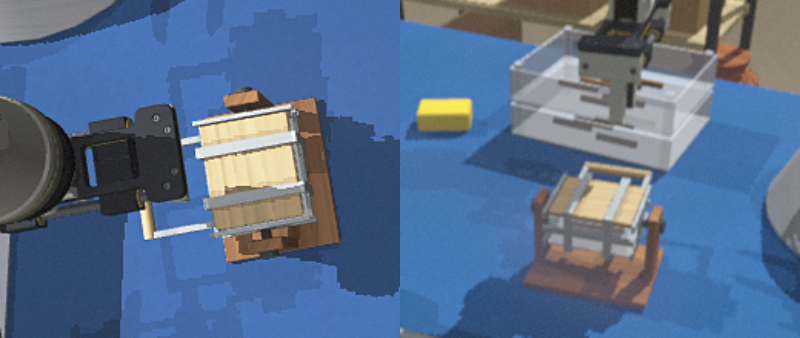

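The left half shows the gripper over the rod, with the hand's inner edge at (180,150). The right half shows the fingers at (615,100), above the rod's middle at (620,170). They are aligned, so I'll descend.

Emit:
send_rows --targets '[[[0,0,0],[0,1,14],0.5],[[0,0,0],[0,0,14],0.5],[[0,0,0],[0,0,14],0.5],[[0,0,0],[0,0,12],0.5],[[0,0,0],[0,0,10],0.5],[[0,0,0],[0,0,8],0.5],[[0,0,0],[0,0,0],0.5],[[0,0,0],[0,0,0],0.3],[[0,0,0],[0,0,0],0.2],[[0,0,0],[0,0,0],0.15]]' --newtons 20

```text
t: 5.07
position: [486.6, 329.6, 88.4]
orientation: [-0.0, 0.996, 0.09, 0.0]
contact_force: [0.6, -0.0, -0.0]
gripper_width: 0.334
```

Run:
```python
from cell import bot, viewer, ticket, models
import cv2, numpy as np
g=viewer.grab_frame("scene")
s=bot.sense();print(s["position"],s["gripper_width"],s["contact_force"])
cv2.imwrite("pics/grip.png",cv2.resize(g["image"][90:260,290:430],(700,600)))
```

```text
[486.54955316 329.5354227   88.4131403 ] 0.2920327858891702 [-0.10972789  0.0941641  -0.18560747]
```

View pics/grip.png

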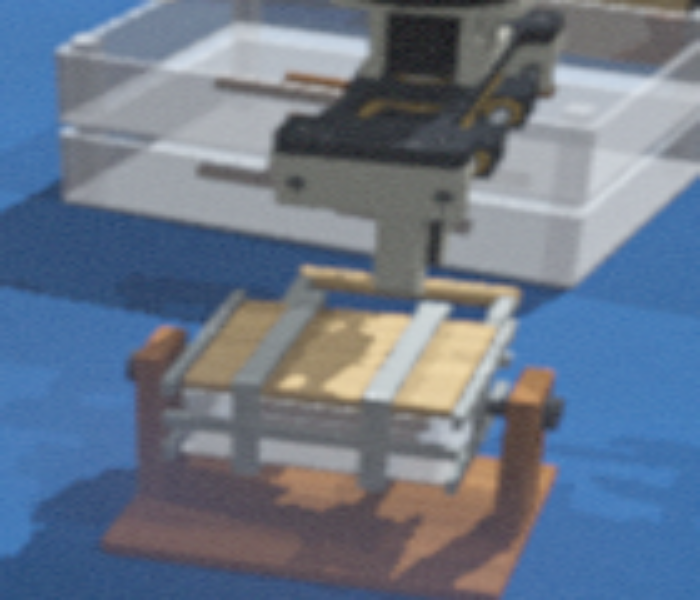

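The fingers straddle the rod's middle at (410,285), so I'll close them.

Emit:
send_rows --targets '[[[0,0,0],[0,0,0],0.1],[[0,0,0],[0,0,0],0.05],[[0,0,0],[0,0,0],0],[[0,0,0],[0,0,0],0],[[0,0,0],[0,0,0],0],[[0,0,0],[0,0,0],0],[[0,0,0],[0,0,0],0],[[0,0,0],[0,0,0],0],[[0,0,0],[0,0,0],0],[[0,0,0],[0,0,0],0]]' --newtons 20

```text
t: 5.95
position: [486.2, 329.3, 87.8]
orientation: [0.0, 0.996, 0.09, -0.0]
contact_force: [-1.2, -0.4, -0.3]
gripper_width: 0.008
```

The fingers closed on nothing, so I'll look again.

Run:
```python
from cell import bot, viewer, ticket, models
import cv2, numpy as np
from h import *
f=viewer.grab_frame("top");g=viewer.grab_frame("scene")
s=bot.sense();print(s["position"],s["gripper_width"],s["contact_force"])
p=np.array(s["position"])
for n,d in (("tcp",0),("tip",-22)): 
    q=p+[0,0,d];print(n,proj(f,q),proj(g,q))
a=cv2.resize(f["image"][190:310,80:220],(400,343),interpolation=cv2.INTER_CUBIC);b=cv2.resize(g["image"][110:230,310:450],(400,343),interpolation=cv2.INTER_CUBIC)
cv2.imwrite("pics/miss.png",np.hstack([a,b]))
```

```text
[486.23886811 329.32855547  87.76846961] 0.0025536194680194956 [-0.23995663 -0.00721448  1.42312835]
tcp (np.float64(134.0969954567429), np.float64(255.14092500521684)) (np.float64(371.2998023531249), np.float64(172.09555606004272))
tip (np.float64(138.90650849894988), np.float64(256.1203999059341)) (np.float64(370.7646735546593), np.float64(181.33065145085607))
```

View pics/miss.png

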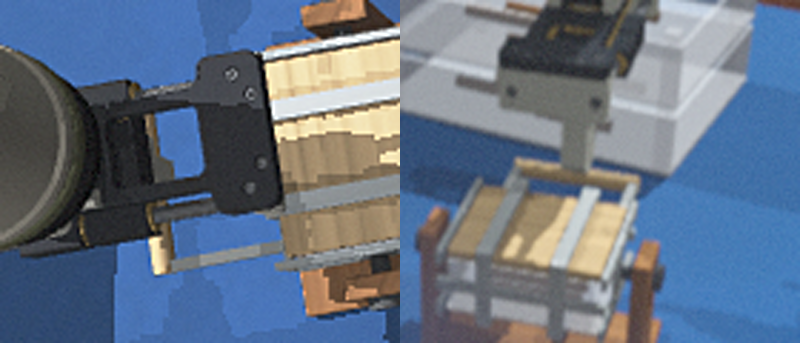

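Run:
```python
from cell import bot, viewer, ticket, models
import cv2, numpy as np
from h import *
from scipy.spatial.transform import Rotation as R
g=viewer.grab_frame("scene");f=viewer.grab_frame("top")
s=bot.sense();p=np.array(s["position"]);o=s["orientation"];Rm=R.from_quat(np.r_[o[1:],o[0]]).as_matrix()
im=cv2.resize(g["image"][70:220,290:450],None,fx=5,fy=4,interpolation=cv2.INTER_CUBIC)
def mk(q,c):
    u,v=proj(g,q);cv2.circle(im,(int((u-290)*5+2),int((v-70)*4+2)),4,c,-1);print(q.round(),u,v)
mk(p,(0,0,255));mk(p+Rm[:,2]*22,(0,255,255));mk(p-Rm[:,2]*62,(255,0,255))
for sx in(-1,1):
  for sy in (-1,1): mk(p+Rm@[37*sx,94*sy,-62],(0,255,0)); mk(p+Rm@[94*sx,37*sy,-62],(255,255,0))
cv2.imwrite("pics/mk.png",im)
```

```text
[486. 329.  88.] 371.30241819130697 172.09395969241442
[486. 329.  66.] 370.7668533443226 181.3294802055491
[486. 329. 150.] 372.89109804745823 144.69805146037265
[433. 415. 150.] 365.9789250810781 122.73389269734913
[387. 349. 150.] 332.59162701034313 130.78465809204687
[467. 230. 150.] 341.5757397067189 164.80867030036268
[400. 276. 150.] 321.6375942145748 146.8183697441056
[506. 428. 150.] 400.4986736000949 126.96855837924082
[572. 383. 150.] 423.8121176963102 142.59148779323633
[540. 243. 150.] 381.05402620938594 170.63661679891194
[585. 310. 150.] 417.80688215976113 160.2052270316281
```

View pics/mk.png

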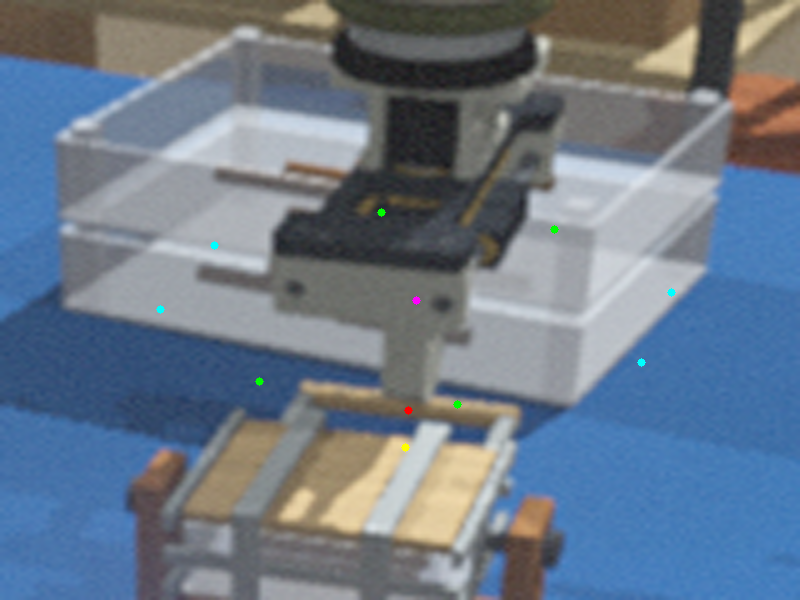

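Run:
```python
from cell import bot, viewer, ticket, models
import cv2, numpy as np
from h import *
g=viewer.grab_frame("scene");f=viewer.grab_frame("top")
def tri(a,b):
    o1,d1=ray(f,*a);o2,d2=ray(g,*b);A=np.c_[d1,-d2];t=np.linalg.lstsq(A,o2-o1,rcond=None)[0]
    return ((o1+d1*t[0]+o2+d2*t[1])/2).round(1),np.linalg.norm(o1+d1*t[0]-o2-d2*t[1]).round(1)
for v in (125,130,133,137,140): print("L",v,tri((178,263.5),(345,v-2)),"R",tri((172.8,208.2),(383,v)))
# arm flange
for z in (120,150,170,190): print(z,at_z(f,172.8,208.2,z),at_z(f,178,263.5,z))
cv2.imwrite("pics/top3.png",cv2.resize(f["image"][130:330,0:240],None,fx=3.3,fy=3,interpolation=cv2.INTER_CUBIC))
cv2.imwrite("pics/sc3.png",cv2.resize(g["image"][110:200,320:440],None,fx=6.5,fy=6.5,interpolation=cv2.INTER_CUBIC))
```

```text
L 125 (array([469.3, 228.1, 233.4]), np.float64(7.1)) R (array([536.8, 234.4, 240.8]), np.float64(7.4))
L 130 (array([469.2, 230.3, 223.1]), np.float64(5.6)) R (array([537.5, 236.6, 231.1]), np.float64(5.7))
L 133 (array([469.1, 231.7, 216.9]), np.float64(4.7)) R (array([537.9, 237.9, 225.2]), np.float64(4.7))
L 137 (array([469. , 233.5, 208.5]), np.float64(3.5)) R (array([538.5, 239.7, 217.3]), np.float64(3.3))
L 140 (array([469. , 234.9, 202.1]), np.float64(2.6)) R (array([538.9, 241.1, 211.2]), np.float64(2.2))
120 [551.55925667 265.17976504 120.        ] [472.23425273 255.48204011 120.        ]
150 [547.0662911  257.06646624 150.        ] [470.64657434 247.72392158 150.        ]
170 [544.07098072 251.65760038 170.        ] [469.58812207 242.55184256 170.        ]
190 [541.07567034 246.24873452 190.        ] [468.52966981 237.37976354 190.        ]
```

View pics/top3.png

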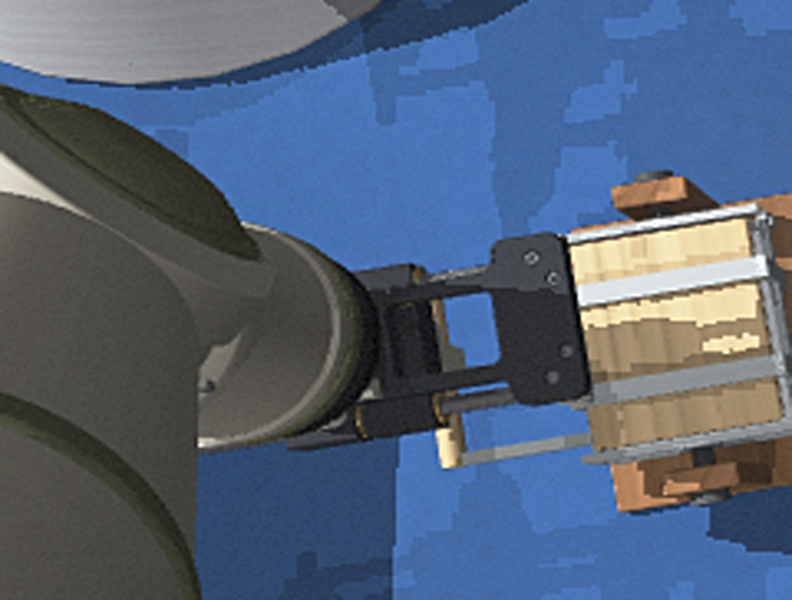

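View pics/sc3.png

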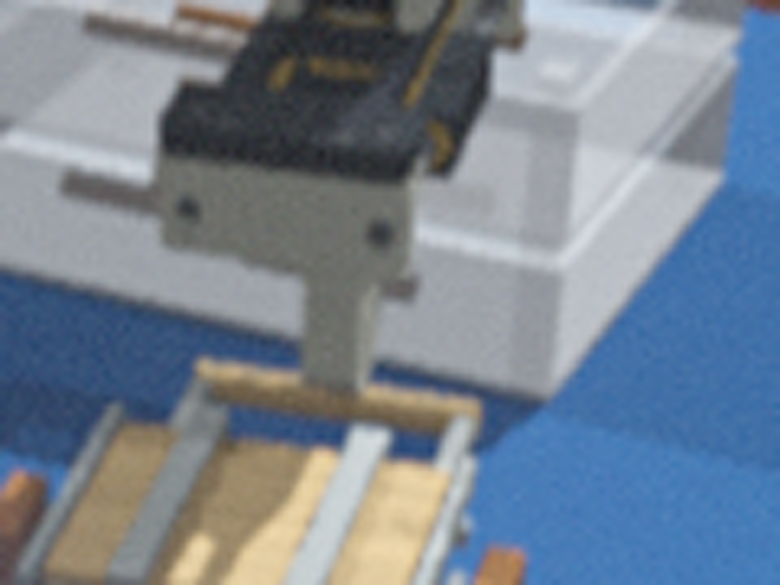

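Triangulating the hand's inner edge gives y of about 235, as expected. In both views, though, the hand and fingertips sit roughly 30 mm higher than the reported pose implies, so the tips are above the rod. I'll open, go down 20 mm and look.

Emit:
send_rows --targets '[[[0,0,0],[0,0,0],0.5],[[0,0,0],[0,0,0],0.5],[[0,0,0],[0,0,0],0.5],[[0,0,0],[0,0,0],0.5],[[0,0,0],[0,0,0],0.5],[[0,0,0],[0,0,5],0.5],[[0,0,0],[0,0,5],0.5],[[0,0,0],[0,0,5],0.5],[[0,0,0],[0,0,5],0.5],[[0,0,0],[0,0,0],0.5]]'

```text
t: 7.08
position: [485.7, 328.9, 66.4]
orientation: [0.0, 0.996, 0.09, -0.001]
contact_force: [-0.6, -0.4, 0.8]
gripper_width: 0.5
```

Run:
```python
from cell import bot, viewer, ticket, models
import cv2, numpy as np
from h import *
g=viewer.grab_frame("scene");f=viewer.grab_frame("top")
s=bot.sense();print(s["t"],s["position"],s["gripper_width"],s["contact_force"])
for z in (100,90,80,70,60,50): print(z,proj(g,np.array([486+.0,329-38,z])),proj(g,np.array([486+3,329-20.,z])))
cv2.imwrite("pics/sc4.png",cv2.resize(g["image"][110:200,320:440],None,fx=6.5,fy=6.5,interpolation=cv2.INTER_CUBIC))
```

```text
7.1833 [486.00374225 329.21547384  67.31820639] 0.5030776990957646 [-0.13963151 -0.38051823  0.78943818]
100 (np.float64(363.6742595441238), np.float64(175.4897980564379)) (np.float64(368.77755177410546), np.float64(171.71008991766672))
90 (np.float64(363.46804505879834), np.float64(179.8429963754787)) (np.float64(368.5424261709233), np.float64(176.03682360864474))
80 (np.float64(363.26437040766325), np.float64(184.14257866502112)) (np.float64(368.3101636777864), np.float64(180.3108709289076))
70 (np.float64(363.0631889552296), np.float64(188.38952940262078)) (np.float64(368.08071231529675), np.float64(184.533188392803))
60 (np.float64(362.86445520080053), np.float64(192.58480911030728)) (np.float64(367.8540213547267), np.float64(188.70470950009272))
50 (np.float64(362.6681247441644), np.float64(196.72935507882292)) (np.float64(367.63004128062886), np.float64(192.8263454240032))
```

View pics/sc4.png

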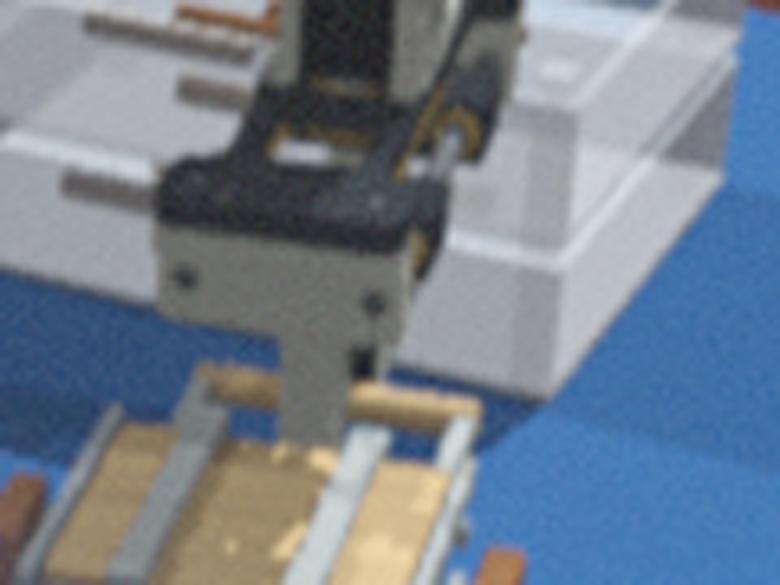

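The near fingertip's bottom edge is at about (368,178), which is level with the rod, so the tips really are around 40 mm higher than the nominal figure. The finger carriage still clears the cradle well. I'll go down 22 mm more and close.

Emit:
send_rows --targets '[[[0,0,0],[0,0,6],0.5],[[0,0,0],[0,0,6],0.5],[[0,0,0],[0,0,6],0.5],[[0,0,0],[0,0,4],0.5],[[0,0,0],[0,0,0],0.5],[[0,0,0],[0,0,0],0.35],[[0,0,0],[0,0,0],0.3],[[0,0,0],[0,0,0],0.25],[[0,0,0],[0,0,0],0.25],[[0,0,0],[0,0,0],0.25]]' --newtons 20

```text
t: 8.02
position: [486.4, 329.4, 46.0]
orientation: [-0.0, 0.996, 0.09, 0.0]
contact_force: [-0.7, 0.6, 0.4]
gripper_width: 0.254
```

Run:
```python
from cell import bot, viewer, ticket, models
import cv2, numpy as np
from h import *
g=viewer.grab_frame("scene")
s=bot.sense();print(s["t"],s["position"],s["gripper_width"],s["contact_force"])
cv2.imwrite("pics/sc5.png",cv2.resize(g["image"][110:200,320:440],None,fx=6.5,fy=6.5,interpolation=cv2.INTER_CUBIC))
```

```text
8.0667 [486.33744194 329.3483287   46.00762359] 0.2524768849588647 [-0.24077536  0.33907826  0.0903792 ]
```

View pics/sc5.png

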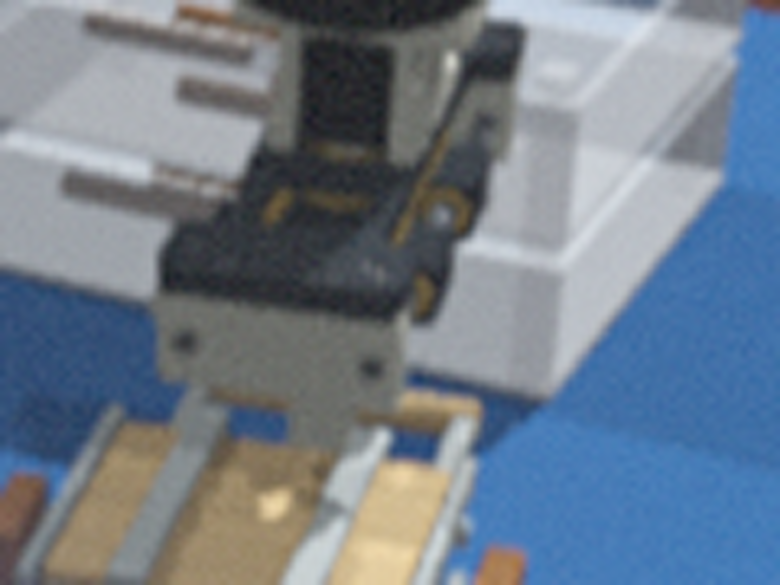

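The near finger now hangs below the rod, between the rod and the cradle. I'll close.

Emit:
send_rows --targets '[[[0,0,0],[0,0,0],0.15],[[0,0,0],[0,0,0],0.1],[[0,0,0],[0,0,0],0.05],[[0,0,0],[0,0,0],0],[[0,0,0],[0,0,0],0],[[0,0,0],[0,0,0],0],[[0,0,0],[0,0,0],0],[[0,0,0],[0,0,0],0],[[0,0,0],[0,0,0],0],[[0,0,0],[0,0,0],0]]' --newtons 20

```text
t: 8.9
position: [485.9, 332.2, 46.1]
orientation: [-0.002, 0.996, 0.091, 0.001]
contact_force: [-2.4, 7.8, -0.1]
gripper_width: 0.123
```

Run:
```python
from cell import bot, viewer, ticket, models
import cv2, numpy as np
from h import *
g=viewer.grab_frame("scene")
s=bot.sense();print(s["t"],s["position"],s["gripper_width"],s["contact_force"],s["wrist_torque"])
cv2.imwrite("pics/sc6.png",cv2.resize(g["image"][110:200,320:440],None,fx=6.5,fy=6.5,interpolation=cv2.INTER_CUBIC))
```

```text
8.95 [485.86813102 332.1785104   46.10447634] 0.1193839619844637 [-1.54320043  7.02570475 -0.01021757] [1.40936816 0.41984386 0.03066174]
```

View pics/sc6.png

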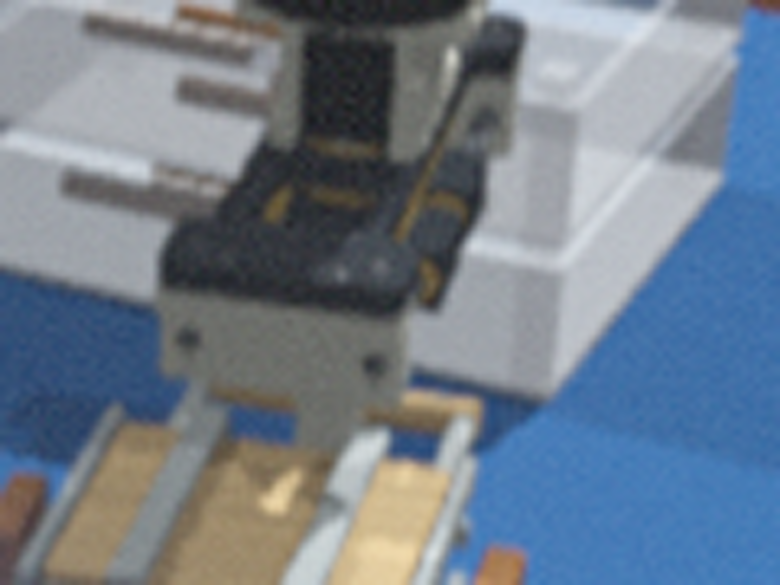

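The rod is held (11.4 mm opening). Next I'll work out the arc in tool axes, where tool +y points from the rod to the axis.

Run:
```python
import numpy as np
t=np.radians(np.arange(0,181,3));y=110*(1-np.cos(t));z=-110*np.sin(t)
# rounded cumulatively
yr=np.round(y,1);zr=np.round(z,1)
for k in range(0,60,10): print([[[0,0,0],[0,round(yr[i+1]-yr[i],1),round(zr[i+1]-zr[i],1)],0] for i in range(k,k+10)])
```

```text
[[[0, 0, 0], [0, np.float64(0.2), np.float64(-5.8)], 0], [[0, 0, 0], [0, np.float64(0.4), np.float64(-5.7)], 0], [[0, 0, 0], [0, np.float64(0.8), np.float64(-5.7)], 0], [[0, 0, 0], [0, np.float64(1.0), np.float64(-5.7)], 0], [[0, 0, 0], [0, np.float64(1.3), np.float64(-5.6)], 0], [[0, 0, 0], [0, np.float64(1.7), np.float64(-5.5)], 0], [[0, 0, 0], [0, np.float64(1.9), np.float64(-5.4)], 0], [[0, 0, 0], [0, np.float64(2.2), np.float64(-5.3)], 0], [[0, 0, 0], [0, np.float64(2.5), np.float64(-5.2)], 0], [[0, 0, 0], [0, np.float64(2.7), np.float64(-5.1)], 0]]
[[[0, 0, 0], [0, np.float64(3.0), np.float64(-4.9)], 0], [[0, 0, 0], [0, np.float64(3.3), np.float64(-4.8)], 0], [[0, 0, 0], [0, np.float64(3.5), np.float64(-4.5)], 0], [[0, 0, 0], [0, np.float64(3.8), np.float64(-4.4)], 0], [[0, 0, 0], [0, np.float64(3.9), np.float64(-4.2)], 0], [[0, 0, 0], [0, np.float64(4.2), np.float64(-3.9)], 0], [[0, 0, 0], [0, np.float64(4.4), np.float64(-3.8)], 0], [[0, 0, 0], [0, np.float64(4.5), np.float64(-3.5)], 0], [[0, 0, 0], [0, np.float64(4.8), np.float64(-3.3)], 0], [[0, 0, 0], [0, np.float64(4.9), n
[... 1535 characters left out ...]
 np.float64(3.5), np.float64(4.5)], 0], [[0, 0, 0], [0, np.float64(3.3), np.float64(4.8)], 0], [[0, 0, 0], [0, np.float64(3.0), np.float64(4.9)], 0]]
[[[0, 0, 0], [0, np.float64(2.7), np.float64(5.1)], 0], [[0, 0, 0], [0, np.float64(2.5), np.float64(5.2)], 0], [[0, 0, 0], [0, np.float64(2.2), np.float64(5.3)], 0], [[0, 0, 0], [0, np.float64(1.9), np.float64(5.4)], 0], [[0, 0, 0], [0, np.float64(1.7), np.float64(5.5)], 0], [[0, 0, 0], [0, np.float64(1.3), np.float64(5.6)], 0], [[0, 0, 0], [0, np.float64(1.0), np.float64(5.7)], 0], [[0, 0, 0], [0, np.float64(0.8), np.float64(5.7)], 0], [[0, 0, 0], [0, np.float64(0.4), np.float64(5.7)], 0], [[0, 0, 0], [0, np.float64(0.2), np.float64(5.8)], 0]]
```

Emit:
send_rows --targets '[[[0,0,0],[0,-2.8,-5.8],0],[[0,0,0],[0,0.4,-5.7],0],[[0,0,0],[0,0.8,-5.7],0],[[0,0,0],[0,1.0,-5.7],0],[[0,0,0],[0,1.3,-5.6],0],[[0,0,0],[0,1.7,-5.5],0],[[0,0,0],[0,1.9,-5.4],0],[[0,0,0],[0,2.2,-5.3],0],[[0,0,0],[0,2.5,-5.2],0],[[0,0,0],[0,2.7,-5.1],0]]'

```text
t: 9.78
position: [488.3, 318.5, 101.6]
orientation: [-0.001, 0.996, 0.091, 0.0]
contact_force: [-1.3, 5.3, -0.3]
gripper_width: 0.122
```

Run:
```python
from cell import bot, viewer, ticket, models
import cv2, numpy as np
from h import *
g=viewer.grab_frame("scene")
s=bot.sense();print(s["t"],s["position"],s["gripper_width"],s["contact_force"],s["wrist_torque"])
cv2.imwrite("pics/sc7.png",cv2.resize(g["image"][110:240,300:440],None,fx=5.5,fy=4.5,interpolation=cv2.INTER_CUBIC))
```

```text
9.8333 [488.38286103 318.104791   102.39104952] 0.11733506369581967 [-2.515186    4.7755592   1.54288797] [ 0.98764129  0.58122915 -0.01906943]
```

View pics/sc7.png

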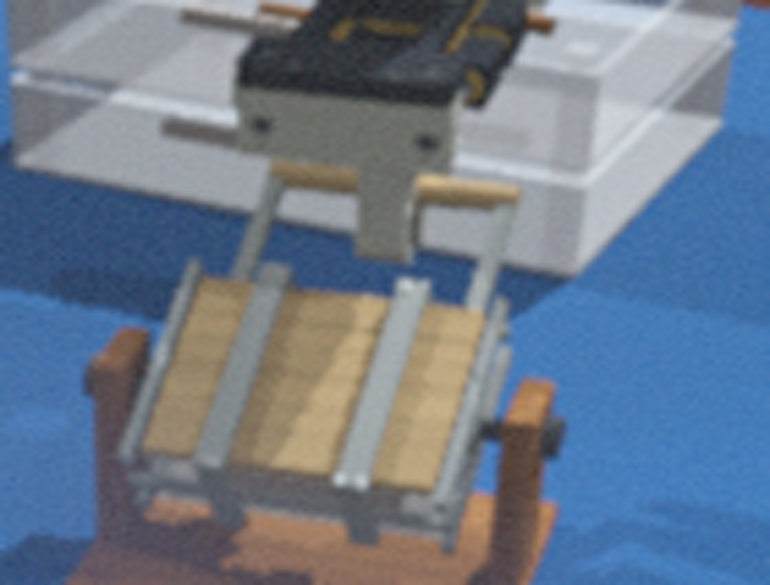

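The cradle is turning as intended; the picture shows about 30°, with the rod gripped at (390,185). I'll continue.

Emit:
send_rows --targets '[[[0,0,0],[0,2.0,-4.9],0],[[0,0,0],[0,3.3,-4.8],0],[[0,0,0],[0,3.5,-4.5],0],[[0,0,0],[0,3.8,-4.4],0],[[0,0,0],[0,3.9,-4.2],0],[[0,0,0],[0,4.2,-3.9],0],[[0,0,0],[0,4.4,-3.8],0],[[0,0,0],[0,4.5,-3.5],0],[[0,0,0],[0,4.8,-3.3],0],[[0,0,0],[0,4.9,-3.0],0]]'

```text
t: 10.67
position: [495.3, 281.2, 142.8]
orientation: [-0.002, 0.996, 0.091, 0.001]
contact_force: [-3.7, 6.4, 7.9]
gripper_width: 0.121
```

Emit:
send_rows --targets '[[[0,0,0],[0,5.1,-2.7],0],[[0,0,0],[0,5.2,-2.5],0],[[0,0,0],[0,5.3,-2.2],0],[[0,0,0],[0,5.4,-1.9],0],[[0,0,0],[0,5.5,-1.7],0],[[0,0,0],[0,5.6,-1.3],0],[[0,0,0],[0,5.7,-1.0],0],[[0,0,0],[0,5.7,-0.8],0],[[0,0,0],[0,5.7,-0.4],0],[[0,0,0],[0,5.8,-0.2],0]]'

```text
t: 11.5
position: [505.6, 224.3, 156.3]
orientation: [0.0, 0.996, 0.09, 0.0]
contact_force: [0.9, 2.2, 2.0]
gripper_width: 0.124
```

Run:
```python
from cell import bot, viewer, ticket, models
import cv2, numpy as np
from h import *
g=viewer.grab_frame("scene")
s=bot.sense();print(s["t"],s["position"],s["gripper_width"],s["contact_force"],s["wrist_torque"])
cv2.imwrite("pics/sc8.png",cv2.resize(g["image"][80:260,300:440],None,fx=5,fy=3.3,interpolation=cv2.INTER_CUBIC))
```

```text
11.55 [505.91313646 222.81997265 156.11336158] 0.11943352307939785 [-0.017594   -0.27146039  6.29130716] [ 0.18028194  0.04113094 -0.01063233]
```

View pics/sc8.png

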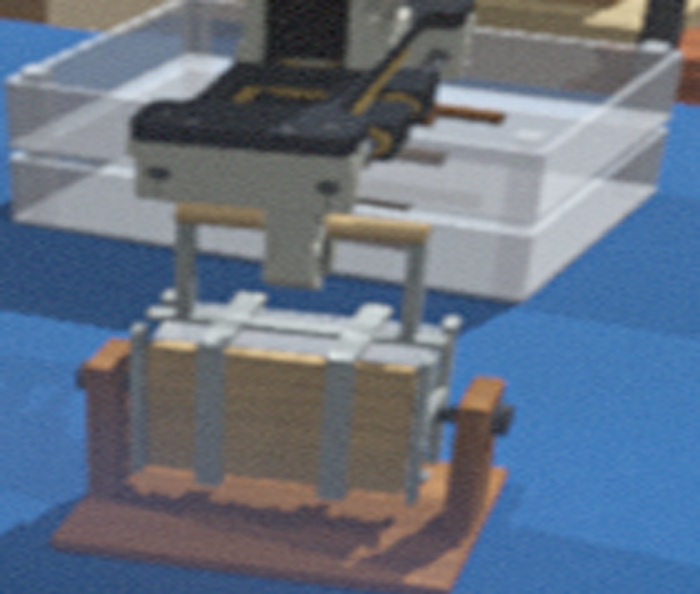

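The cradle is at 90°: it stands vertical in the picture with the rod on top at (300,225), and the forces are small. Next is the way down, still gripped.

Emit:
send_rows --targets '[[[0,0,0],[0,5.8,0.2],0],[[0,0,0],[0,5.7,0.4],0],[[0,0,0],[0,5.7,0.8],0],[[0,0,0],[0,5.7,1.0],0],[[0,0,0],[0,5.6,1.3],0],[[0,0,0],[0,5.5,1.7],0],[[0,0,0],[0,5.4,1.9],0],[[0,0,0],[0,5.3,2.2],0],[[0,0,0],[0,5.2,2.5],0],[[0,0,0],[0,5.1,2.7],0]]'

```text
t: 12.38
position: [514.9, 170.3, 140.7]
orientation: [0.0, 0.996, 0.09, -0.0]
contact_force: [-0.5, 1.0, 0.5]
gripper_width: 0.122
```

Emit:
send_rows --targets '[[[0,0,0],[0,4.9,3.0],0],[[0,0,0],[0,4.8,3.3],0],[[0,0,0],[0,4.5,3.5],0],[[0,0,0],[0,4.4,3.8],0],[[0,0,0],[0,4.2,3.9],0],[[0,0,0],[0,3.9,4.2],0],[[0,0,0],[0,3.8,4.4],0],[[0,0,0],[0,3.5,4.5],0],[[0,0,0],[0,3.3,4.8],0],[[0,0,0],[0,3.0,4.9],0]]'

```text
t: 13.22
position: [522.2, 130.8, 100.2]
orientation: [0.0, 0.996, 0.09, -0.0]
contact_force: [-3.5, 0.7, 1.4]
gripper_width: 0.124
```

Run:
```python
from cell import bot, viewer, ticket, models
import cv2, numpy as np
from h import *
g=viewer.grab_frame("scene")
s=bot.sense();print(s["t"],s["position"],s["gripper_width"],s["contact_force"],s["wrist_torque"])
cv2.imwrite("pics/sc9.png",cv2.resize(g["image"][80:260,300:440],None,fx=5,fy=3.3,interpolation=cv2.INTER_CUBIC))
```

```text
13.2667 [522.27479019 130.34295542  99.46352629] 0.12280691676621236 [-2.26610011  0.12737539 -0.94060415] [0.2575874  0.5046226  0.03019258]
```

View pics/sc9.png

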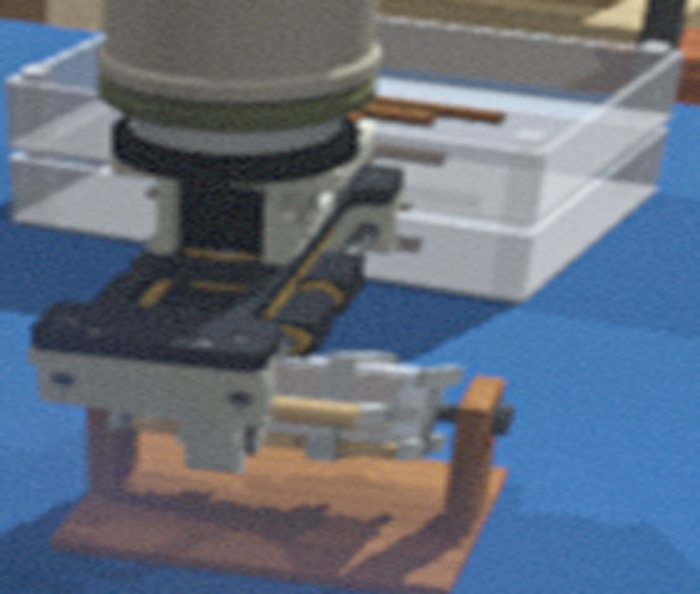

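About 150° now, still gripped. Now the last stretch.

Emit:
send_rows --targets '[[[0,0,0],[0,2.7,5.1],0],[[0,0,0],[0,2.5,5.2],0],[[0,0,0],[0,2.2,5.3],0],[[0,0,0],[0,1.9,5.4],0],[[0,0,0],[0,1.7,5.5],0],[[0,0,0],[0,1.3,5.6],0],[[0,0,0],[0,1.0,5.7],0],[[0,0,0],[0,0.8,5.0],0],[[0,0,0],[0,0.4,4.0],0],[[0,0,0],[0,0,3.0],0]]'

```text
t: 14.1
position: [525.0, 116.0, 50.3]
orientation: [0.001, 0.996, 0.09, -0.0]
contact_force: [-2.5, -5.3, 1.1]
gripper_width: 0.125
```

Run:
```python
from cell import bot, viewer, ticket, models
import cv2, numpy as np
from h import *
g=viewer.grab_frame("scene")
s=bot.sense();print(s["t"],s["position"],s["gripper_width"],s["contact_force"],s["wrist_torque"])
cv2.imwrite("pics/sc10.png",cv2.resize(g["image"][80:260,300:440],None,fx=5,fy=3.3,interpolation=cv2.INTER_CUBIC))
```

```text
14.15 [524.91831081 115.95613708  49.91429204] 0.12113486804756034 [-2.15497765 -5.04443873 -0.59976023] [-0.90134885  0.56293306 -0.04995882]
```

View pics/sc10.png

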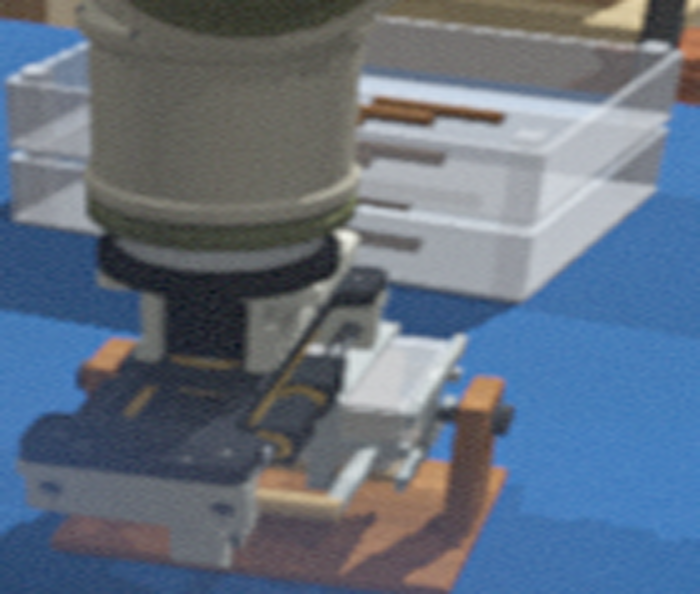

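About 2° to go. I'll ease the rod onto the stop and watch the vertical force.

Emit:
send_rows --targets '[[[0,0,0],[0,0,1],0],[[0,0,0],[0,0,1],0],[[0,0,0],[0,0,1],0],[[0,0,0],[0,0,1],0],[[0,0,0],[0,0,0.5],0],[[0,0,0],[0,0,0.5],0],[[0,0,0],[0,0,0.5],0],[[0,0,0],[0,0,0.5],0],[[0,0,0],[0,0,0],0],[[0,0,0],[0,0,0],0]]'

```text
t: 14.98
position: [525.0, 115.7, 44.6]
orientation: [0.001, 0.996, 0.09, -0.0]
contact_force: [-2.3, -5.8, 0.6]
gripper_width: 0.12
```

Emit:
send_rows --targets '[[[0,0,0],[0,0,0.5],0],[[0,0,0],[0,0,0.5],0],[[0,0,0],[0,0,0.5],0],[[0,0,0],[0,0,0.5],0],[[0,0,0],[0,0,0.5],0],[[0,0,0],[0,0,0.5],0],[[0,0,0],[0,0,0],0],[[0,0,0],[0,0,0],0],[[0,0,0],[0,0,0],0],[[0,0,0],[0,0,0],0]]'

```text
t: 15.82
position: [525.0, 115.6, 41.6]
orientation: [0.001, 0.996, 0.09, -0.0]
contact_force: [-3.9, -5.8, 0.2]
gripper_width: 0.12
```

Run:
```python
from cell import bot, viewer, ticket, models
import cv2, numpy as np
from h import *
g=viewer.grab_frame("scene")
s=bot.sense();print(s["t"],s["position"],s["gripper_width"],s["contact_force"],s["wrist_torque"])
cv2.imwrite("pics/sc11.png",cv2.resize(g["image"][150:260,310:420],None,fx=7,fy=5.4,interpolation=cv2.INTER_CUBIC))
```

```text
15.8667 [525.0336933  115.60136006  41.57904208] 0.11929010610789523 [-3.00411857 -6.45154565  0.86320829] [-1.09531977  0.53859743  0.01295081]
```

View pics/sc11.png

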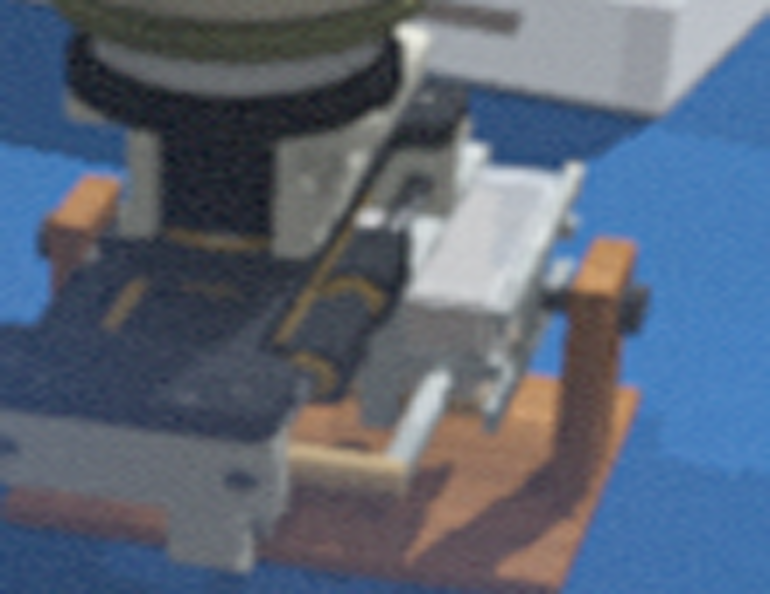

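Run:
```python
from cell import viewer
import numpy as np
from h import *
g=viewer.grab_frame("scene")
for z in (75,80,85,90,95): print(z,proj(g,np.array([569.,123.,z])))
```

```text
75 (np.float64(366.81338609061874), np.float64(244.81492537002464))
80 (np.float64(366.9455119504504), np.float64(242.51766344554076))
85 (np.float64(367.0785999927175), np.float64(240.20367213079143))
90 (np.float64(367.21266076620645), np.float64(237.8727680148561))
95 (np.float64(367.34770497447016), np.float64(235.52476499590503))
```

Emit:
send_rows --targets '[[[0,0,0],[0,0,0.5],0],[[0,0,0],[0,0,0.5],0],[[0,0,0],[0,0,0.5],0],[[0,0,0],[0,0,0.5],0],[[0,0,0],[0,0,0.5],0],[[0,0,0],[0,0,0.5],0],[[0,0,0],[0,0,0.5],0],[[0,0,0],[0,0,0.5],0],[[0,0,0],[0,0,0],0],[[0,0,0],[0,0,0],0]]'

```text
t: 16.75
position: [525.8, 115.8, 39.4]
orientation: [0.001, 0.996, 0.09, 0.001]
contact_force: [-6.0, -6.3, 24.7]
gripper_width: 0.119
```

Run:
```python
from cell import bot, viewer, ticket, models
import cv2, numpy as np
from h import *
g=viewer.grab_frame("scene")
s=bot.sense();print(s["t"],s["position"],s["gripper_width"],s["contact_force"],s["wrist_torque"])
cv2.imwrite("pics/sc12.png",cv2.resize(g["image"][150:260,310:420],None,fx=7,fy=5.4,interpolation=cv2.INTER_CUBIC))
```

```text
16.8 [525.80677201 115.73996888  39.39915146] 0.11801336282862823 [-6.66940313 -7.66495795 23.53245822] [-1.48572854  1.25833311 -0.01131012]
```

View pics/sc12.png

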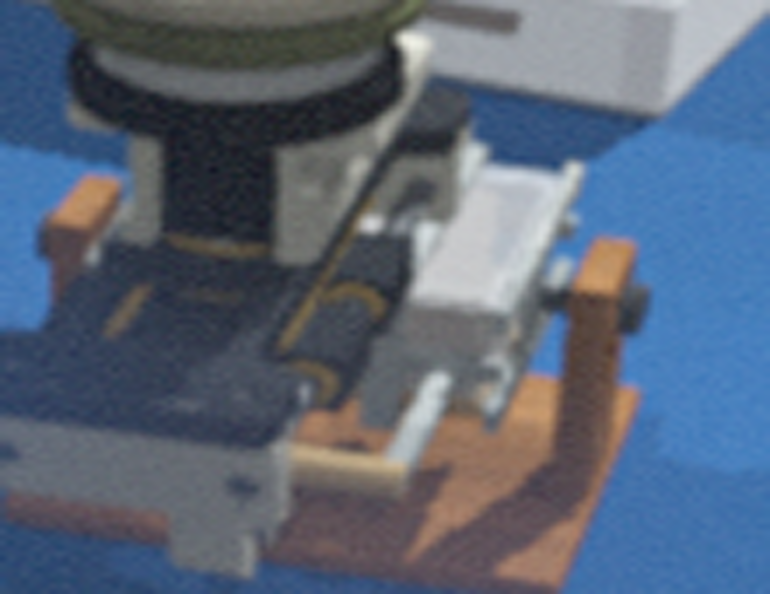

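A firm 24 N upward says the rod is on the stop. I'll ease back 2 mm and open.

Emit:
send_rows --targets '[[[0,0,0],[0,0,-1],0],[[0,0,0],[0,0,-1],0],[[0,0,0],[0,0,0],0],[[0,0,0],[0,0,0],0.2],[[0,0,0],[0,0,0],0.3],[[0,0,0],[0,0,0],0.4],[[0,0,0],[0,0,0],0.45],[[0,0,0],[0,0,0],0.45],[[0,0,0],[0,0,0],0.45],[[0,0,0],[0,0,0],0.45]]'

```text
t: 17.63
position: [525.2, 117.2, 40.0]
orientation: [-0.0, 0.996, 0.09, 0.0]
contact_force: [-0.5, 0.3, -0.0]
gripper_width: 0.449
```

Emit:
send_rows --targets '[[[0,0,0],[0,0,-5],0.45],[[0,0,0],[0,0,-8],0.45],[[0,0,0],[0,0,-10],0.45],[[0,0,0],[0,0,-15],0.45],[[0,0,0],[0,0,-20],0.45],[[0,0,0],[0,0,-25],0.45],[[0,0,0],[0,0,-30],0.45],[[0,0,0],[0,0,-35],0.45],[[0,0,0],[0,0,-35],0.45],[[0,0,0],[0,0,-35],0.45]]'

```text
t: 18.47
position: [524.4, 116.9, 261.0]
orientation: [-0.0, 0.996, 0.09, 0.0]
contact_force: [0.7, 0.3, -1.1]
gripper_width: 0.449
```

Emit:
send_rows --targets '[[[0,0,0],[0,25,-10],0.45],[[0,0,0],[0,25,-10],0.45],[[0,0,0],[0,25,0],0.45],[[0,0,0],[0,25,0],0.45],[[0,0,0],[0,20,0],0.45],[[0,0,0],[0,0,0],0.45],[[0,0,0],[0,0,0],0.45],[[0,0,0],[0,0,0],0.45],[[0,0,0],[0,0,0],0.45],[[0,0,0],[0,0,0],0.45]]'

```text
t: 19.3
position: [546.4, 0.2, 278.2]
orientation: [-0.0, 0.996, 0.091, 0.0]
contact_force: [-1.1, -0.1, -1.0]
gripper_width: 0.45
```

Run:
```python
from cell import bot, viewer, ticket, models
import cv2, numpy as np
from h import *
g=viewer.grab_frame("scene");f=viewer.grab_frame("top")
s=bot.sense();print(s["t"],s["position"],s["gripper_width"],s["contact_force"])
for n,p in (("scene",g),("top",f)):
    W=np.array(p["world_from_camera"])
    for q in ("tray_handle","tray","board","bowl"):
        for d in models.boxes_of(p,q)[:1]: print(n,q,round(d["conf"],2),(W@np.r_[d["point"],1])[:3].round(1))
cv2.imwrite("pics/end_s.png",g["image"]);cv2.imwrite("pics/end_t.png",f["image"])
cv2.imwrite("pics/end_c.png",cv2.resize(g["image"][150:270,300:420],None,fx=5,fy=5,interpolation=cv2.INTER_CUBIC))
```

```text
19.4 [ 5.46499203e+02 -1.28288716e-01  2.78066442e+02] 0.44645312379080615 [-0.65936835  0.5407659   0.13936011]
scene tray_handle 0.58 [524.9 179.3  87.9]
scene tray 0.73 [530.5 180.7  89. ]
scene board 0.52 [514.  180.6  67.4]
scene bowl 0.76 [ 563.2 -204.7   85.6]
top tray_handle 0.59 [514.  193.9 107.7]
top tray 0.95 [506.5 216.7 105.1]
```

View pics/end_s.png

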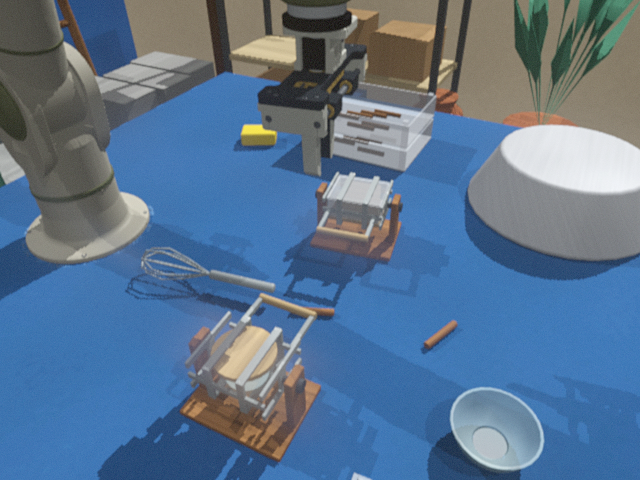

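View pics/end_t.png

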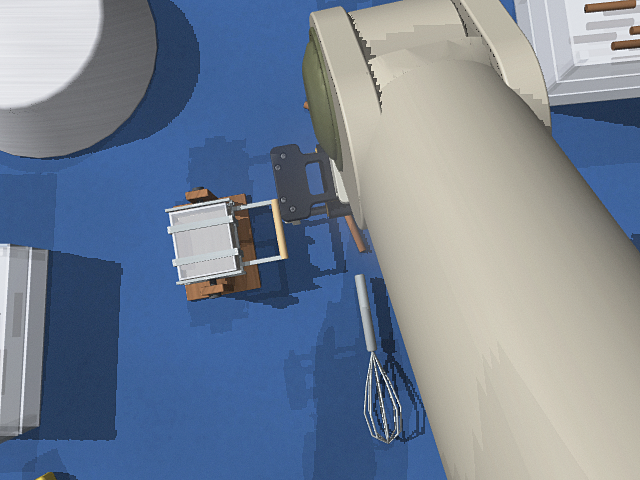

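View pics/end_c.png

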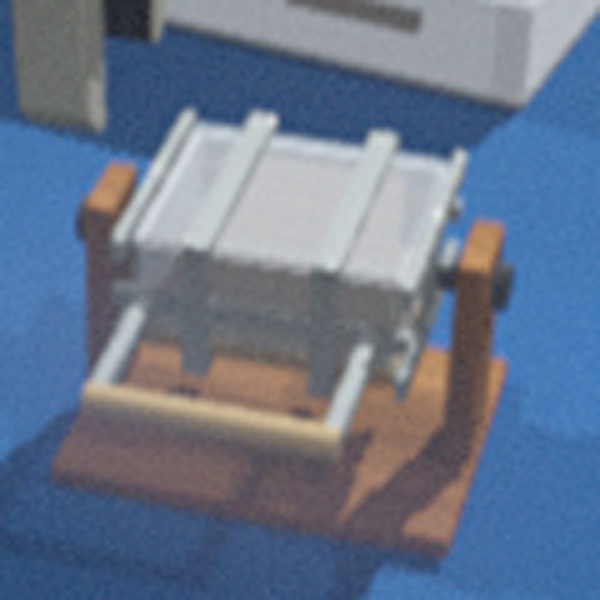

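The cradle is on the far stop. The tray is upside down on top and the board below it (crop (280,200) and (250,360)). The rod lies level at scene pixels (318,228) to (368,237), the bowl stand is as it was at the start, and the arm is clear. Handing in now.

Run:
```python
from cell import ticket
print(ticket.job_done())
```

```text
the job is handed in; nothing more can be done
None
```

I turned the tray's cradle half a turn by its rod and handed the job in at about 19.4 s. The rod stayed gripped at 20 N the whole way, at about 0.6 rad/s. I pressed it onto the stop (about 24 N upward), eased off, let go and moved the arm clear.

**Final checks:**
- **Tray and board:** in the pictures the tray is upside down on top with the board beneath it. The networks put the middles of their visible surfaces at about 89–105 mm (tray) and 67 mm (board), so I did not measure their exact heights.
- **Rod:** it lies level on the other side. It reads about 4 mm high in the scene camera, the same as it did at the start.
- **Bowl:** its stand looks unchanged, and its detected position moved about 1.5 mm, which is within the network's error.
- **Arm:** it is clear of everything, with contact forces near zero.

**What failed or disagreed:**
- **First grasp:** it closed on nothing. In the pictures the fingertips sat roughly 30–40 mm higher than the reported tool position and the stated fingertip length imply. I lowered the gripper by what the pictures showed, and the second grasp held.
- **Reaching the stop:** the reported tool height was about 6 mm lower there than at the start. The pictures showed the rod level, so I relied on them and on the force.

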